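Hang the serving board on the rail with an S-hook

ROBOT

A 6-joint arm with a two-finger parallel gripper is mounted at the origin on the work surface. World frame = base frame: x ahead of the robot, y to its left, z up, the work surface at z = 0. Lengths are in m, angles in rad, forces in N, time in s.
With the tool pointing down it reaches from about 0.3 to 0.775 m from the base axis. Payload 14.6 kg.
Tool frame: the origin (TCP) lies midway between the tips of the shut fingers; the grasp point (between the pads) lies 19 mm behind it; z points along the fingers, y is the line along which they close (so a half turn about z gives the same grasp; the last joint's range is limited). The gripper opens to 94 mm and grips with 3 to 60 N. Pads are 16 mm wide; open, the fingers measure 119 mm over their backs; the gripper's body (75 mm by 177 mm) begins 78 mm behind the grasp point.
Start: joints at [-1.35, 0.3, 1.521, -0, 1.321, -0.067], TCP at [0.156, -0.527, 0.205] pointing down, gripper open.
Joint ranges: [-3.03, 3.03], [-0.79, 2.21], [0.23, 2.52], [-1.04, 4.18], [0, 3.07], [-2.55, 2.55]. Speed limits (rad/s): [2.22, 2.22, 2.57, 3.14, 3.14, 3.14].

INTERFACE

Orientations are given as [roll, pitch, yaw] about the fixed x, y, z axes, in that order (R = Rz(yaw) Ry(pitch) Rx(roll)).
In Python, from station import ctrl gives the robot as it stands. The module is installed in compiled form; this text tells all that it offers.
- The arm moves only by the tool servo_tool, never from a script. Its argument "plan" is a list of rows, each a list of 7 numbers: the opening in per cent of the stroke, from 0 (shut) to 100 (fully open), then the shift along the tool's x, y, z in m, then the turn, a rotation vector about the tool's x, y, z in rad. A call has exactly 8 rows; each row shifts and turns the commanded pose from where the row before left it, along the tool's axes as they then stand; what a row does not reach is not made up. A row lasts 1/8 s, in which the tool goes at most 62.5 mm and 10.7 degrees, less where a joint would pass 70% of its speed; a pose out of reach is approached as far as the arm can. A call with a gripper value outside its range is refused whole. The fingers move at their own pace and stop on an object; "force" is the grip in N (left out, the last holds). Time passes only in rows, so rows that do not move let the fingers close, or fill a call up. It gives the time, the measured TCP pose, the force, the opening and the grip force at its end, in the units of the state.
- ctrl.get_obs(): the state, without advancing time (a new reading comes with each control period).
- ctrl.camera(name): name is "scene" or "top" or "wrist"; returns a dict with "pixels" (480x640x3 uint8, red, green, blue), "z_map" (480x640 float32, m along the optical axis (not along the pixel's ray), 0 where there is no reading), "mtx" (3x3 intrinsics, pixels), "pose" (4x4, takes a point from camera to world coordinates). Camera axes: x right, y up, looking along -z (the intrinsics and any distortion apply to the point x, -y, -z); pixel columns grow to the right and rows downward; lengths in m; the calibration is good to about 2 mm. A picture is of the moment at which its call begins.
- ctrl.hand_in(): hands the job in; it is judged then, once.
The state is a dict: "time_s": time; "qpos": joint angles; "joint_vel": joint speeds; "tau": joint torques, N m; "ee_pos": TCP position; "eef_rot": TCP orientation; "force": force on the tool from outside, world axes, zero at the start; "moment": the same for the moment, N m; "grip_width": finger opening in m; "grip_force": force on a finger pad.
Only numpy, scipy, OpenCV 4.12 (cv2) and the standard library are available. Lean on these libraries where they do the work, as an engineer would, in place of code of your own. Each camera call takes 0.05 s, during which the arm holds its last target. There are 200 camera calls.

TASK

Take the spare steel S-hook off the dowel of the wooden caddy, pass its lower loop up through the hole in the handle of the beech serving board that lies on the chopping block, lift the board with it and hang the hook on the free part of the steel rail, so that the board hangs from its hole beside the dark one, at rest and clear of the bench. Carry the board by the hook only: keep the gripper's fingers off both boards, leave the hung board and its hook in place, and do not push about or knock over anything else on the bench.

Things in the scene. Friction and masses are not known exactly. Their poses are not given: they have to be found in the camera images.
- hook: Spare S-hook: bright steel wire 6 mm thick, 136 mm tall, 56 mm wide, 58 g. Starts hanging upright by its upper loop on the caddy's dowel, square to it, x towards the robot, more or less. Origin at the centre of the S; z up, x in its plane, y square to it. Loops: half circles of 25 mm radius (centreline) about 40 mm above and below the origin; the upper one opens to -x, the lower to +x
- hook_limb (a point): Point on the spare hook's straight upright limb, at (+25, 0, +30) mm from its origin: the place to pinch it from above, fingers closing along the hook's y. The limb runs from 20 to 40 mm above the origin, up into the upper loop; below it a straight shank slants from (+25, +20) to (-25, -20) mm (x, z), then a limb runs down to (-25, -40) into the lower loop
- hook_crown (a point): Top of the spare hook's upper loop, on the wire's centreline, 65 mm above its origin. Hanging, it is right above the bar's axis, by the bar's radius plus 3 mm. The loop's free end is at (-25, +40) mm (x, z) from the hook's origin: a bar enters or leaves the loop level, on the -x side, between that end and the slanting shank (best with its axis 18 to 28 mm above the hook's origin)
- hook_bow (a point): Bottom of the lower loop of the spare S-hook, on the wire's centreline, 65 mm below its origin
- hook_tip (a point): Free end of the spare hook's lower loop, pointing up: centre of its round end (3 mm radius), at (+25, 0, -40) mm from the hook's origin. The loop's lowest point is 28 mm below it
- caddy_bar (a point): Centre of the caddy's dowel: a light wood bar 12 mm thick, level, 205 mm above the bench, along this point's y axis; x points away from the robot, more or less. Wooden caddy, fixed, on the left or the right: tray 268 x 120 mm centred below, walls 55 mm high, jars in it to 74 mm, end boards 128 mm either side, to 225 mm high
- block: Brown end-grain chopping block on rubber feet, fixed, 200 mm along its x, 160 mm along its y, top 60 mm above the bench. Origin at the centre of its underside; x points away from the robot, more or less. It stands on the side where the caddy is not
- board: Light beech serving board, 10 mm thick, 170 mm long, about 95 g: blade 105 x 90 mm, handle 65 x 36 mm with an 18 mm hole. It lies flat on the block, handle overhanging the edge farthest from the robot: the hole's centre is 38 to 55 mm beyond that edge, the handle's underside 60 mm above the bench. Origin at the centre of its underside; x towards the handle's end, z up while it lies
- board_hole (a point): Centre of the hole in the beech board, at mid thickness, 67 mm from its origin along x and 5 mm up; axes as the board's. The handle ends 18 mm beyond it along x, the blade's far end is 152 mm the other way
- rail_mid (a point): Middle of the bar of the steel hanging rail (fixed): bright bar 10 mm thick, level, 320 mm above the bench, along this point's y axis, on dark posts 210 mm either side; x points away from the robot, more or less. The dark board hangs 140 mm to the +y side of this point; the bar is free from 45 mm on the +y side to 190 mm on the -y side
- hung_board: Dark wood serving board, same size as the beech one, already hanging on the rail with its handle up; leave it there. Origin at the centre of its underside, x up towards the handle's end
- hung_hook: S-hook of the same size that carries the dark board on the rail; leave it there. Origin at the centre of the S, z up
- pump: Clear and white hand-gel pump bottle, 64 mm wide, 155 mm tall, loose. Origin under its centre
- jar: Green glass jar, 84 mm wide, 115 mm tall, loose. Origin under its centre
- cup: Paper-white patterned cup, 72 mm wide at the rim, 90 mm tall, loose. Origin under its centre
- bowl: White ceramic bowl, 90 mm wide, 45 mm tall, loose. Origin under its centre
- marker: Black and blue marker pen lying on the bench, 140 mm long, 14 mm thick, loose. Origin under its middle, x along it
- pen_pot: Clear pot with pens and a ruler, 72 mm wide, about 165 mm tall with the pens, loose. Origin under its centre
Things that resemble listed ones, but are neither listed nor needed, are in the scene too. What is shaped like the hook but green or orange is not meant. Of the things that look like the board, the larger one is meant.

How it is judged:
By the outcome, as a careful person would: the job done as asked, in the order asked, and still so for the second after the job is handed in, with the robot touching nothing.
It also fails if it takes over 72 s, if anything falls off the work surface, if the arm or the gripper's body presses on something with over 40 N, if the wrist force passes 120 N, or if a joint passes its speed limit or range.

## Working session

There is one attempt and no reset: what is moved stays moved. The work goes in short steps, Python scripts to look and compute and a tool call to move; the robot and the scene stay as the last step left them, time stands still between calls to the robot, and variables do not carry over. Pictures are saved under pics/ and viewed, at most 10 in all, crops included, and the job is handed in when it is done.

Besides the shell and the picture viewer there is one more tool, called after "Emit:" by a JSON object that holds its "name" and its "arguments", one argument or row to a line. servo_tool: Moves the arm, as the interface text tells. Its arguments: {"type":"object","properties":{"plan":{"type":"array","items":{"type":"array","items":{"type":"number"}}},"force":{"type":"number"}},"required":["plan"]}

```bash
mkdir -p pics; cat > h.py <<'E'
import numpy as np, cv2, pickle, os
from station import ctrl
def cap(name, tag):
    d=ctrl.camera(name); pickle.dump(d,open(f'{tag}.pkl','wb'))
    return d
def world(d,us,vs,z=None):
    us=np.asarray(us,float);vs=np.asarray(vs,float);K=d['mtx']
    if z is None: z=d['z_map'][vs.astype(int),us.astype(int)]
    p=np.stack([(us-K[0,2])/K[0,0]*z,-(vs-K[1,2])/K[1,1]*z,-z],-1)
    return p@d['pose'][:3,:3].T+d['pose'][:3,3]
def ray_plane(d,u,v,h):
    p=world(d,[u],[v],np.array([1.]))[0]; c=d['pose'][:3,3]
    return c+(p-c)*(h-c[2])/(p[2]-c[2])
def proj(d,P):
    q=(np.asarray(P)-d['pose'][:3,3])@d['pose'][:3,:3]
    K=d['mtx'];return np.stack([K[0,2]+K[0,0]*q[...,0]/-q[...,2],K[1,2]-K[1,1]*q[...,1]/-q[...,2]],-1)
E
python3 - <<'E'
from h import *
s=cap('scene','s0');t=cap('top','t0')
cv2.imwrite('pics/s0.png',s['pixels'][:,:,::-1]);cv2.imwrite('pics/t0.png',t['pixels'][:,:,::-1])
for d in(s,t):print(np.round(d['mtx'],1).tolist(),np.round(d['pose'],3).tolist())
print(ctrl.get_obs())
E
```

```text
[[557.5, 0.0, 314.7], [0.0, 557.5, 226.3], [0.0, 0.0, 1.0]] [[-0.434, -0.693, 0.576, 1.208], [0.901, -0.346, 0.263, 0.339], [0.017, 0.633, 0.774, 1.144], [0.0, 0.0, 0.0, 1.0]]
[[498.3, 0.0, 315.8], [0.0, 498.3, 241.1], [0.0, 0.0, 1.0]] [[-0.009, 0.98, -0.197, 0.323], [-1.0, -0.007, 0.014, 0.014], [0.012, 0.197, 0.98, 1.264], [0.0, 0.0, 0.0, 1.0]]
{'time_s': 0.1, 'qpos': array([-1.34957155e+00,  3.00409910e-01,  1.52149986e+00, -4.92468662e-06,
        1.32072681e+00, -6.65907490e-02]), 'joint_vel': array([ 0.00012403, -0.00256586, -0.00271903, -0.00058379, -0.00126471,
        0.00184072]), 'tau': array([ 2.00384588e-03, -5.32635927e+01, -3.53280866e+01,  7.09961937e-02,
        2.34805467e-02, -6.08176993e-05]), 'ee_pos': array([ 0.15607113, -0.52714607,  0.20495426]), 'eef_rot': array([-3.14055072e+00, -6.47048033e-05,  2.87816712e-01]), 'force': array([ 0.01549688, -0.66965007, -0.63193612]), 'moment': array([ 0.00684615,  0.0213996 , -0.03395841]), 'grip_force': 0.0, 'grip_width': 0.0938994860819816}
```

View pics/s0.png

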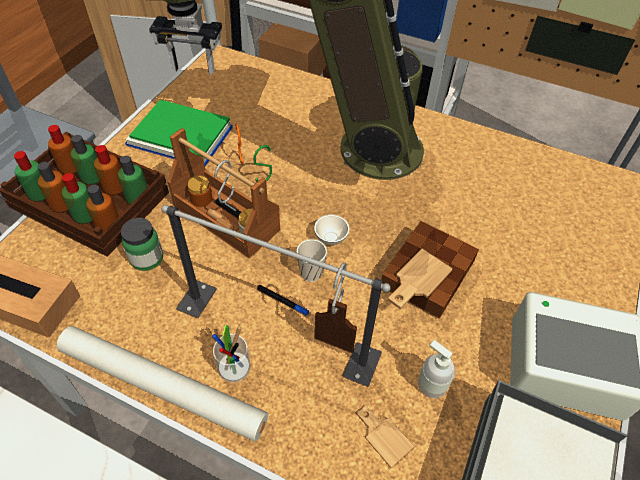

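View pics/t0.png

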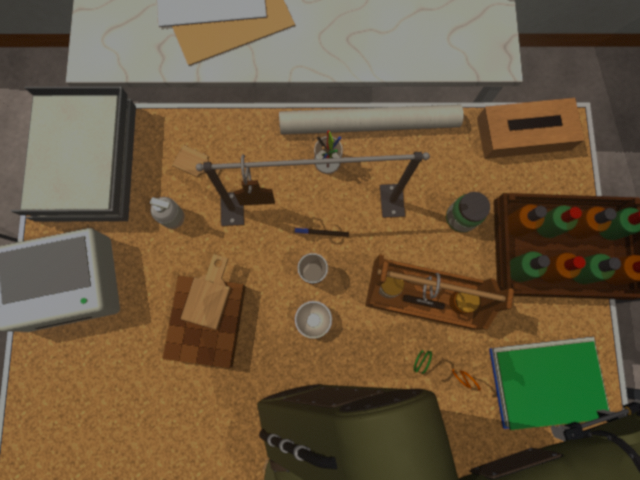

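The scene view shows the caddy with dowel at (180–262, 150–195) with a steel hook at about (225,185), and green and orange hooks behind it on the bench at (262,155) and (240,140). The block carries the beech board at (420,275), hole near (400,298). The rail runs (170,210)–(385,288), with the dark board at (336,325). A smaller beech board lies at (388,437). In the top view the hook is at (430,290), the board hole at about (217,262) and the rail runs (205,167)–(425,156).

The steel hook on the dowel is the one meant, since the others are green and orange. The board on the block is the larger of the two.

```bash
python3 - <<'E'
from h import *
s=pickle.load(open('s0.pkl','rb'));t=pickle.load(open('t0.pkl','rb'))
def crop(d,x,y,w,h): return cv2.resize(d['pixels'][y:y+h,x:x+w,::-1],(400,300),interpolation=cv2.INTER_CUBIC)
a=np.vstack([np.hstack([crop(t,370,245,140,105),crop(t,160,230,120,90)]),np.hstack([crop(s,165,120,120,90),crop(s,370,230,120,90)])])
cv2.imwrite('pics/c1.png',a)
# dowel, rail by height filter
for d,n in((t,'t'),(s,'s')):
    vs,us=np.nonzero(d['z_map']>0);W=world(d,us,vs)
    for nm,lo,hi,box in(('dowel',.19,.22,(.2,.5,-.45,-.1)),('rail',.31,.335,(.35,.75,-.35,.35)),('blocktop',.05,.066,(.1,.45,.1,.4)),('board',.066,.075,(.1,.5,.1,.4)),):
        m=(W[:,2]>lo)&(W[:,2]<hi)&(W[:,0]>box[0])&(W[:,0]<box[1])&(W[:,1]>box[2])&(W[:,1]<box[3])
        P=W[m]
        if len(P)<5: print(n,nm,len(P));continue
        r=cv2.minAreaRect(P[:,:2].astype(np.float32))
        print(n,nm,len(P),np.round(np.median(P,0),4),np.round(r[0],4),np.round(r[1],4),round(r[2],1))
        print('  box',np.round(cv2.boxPoints(r),3).tolist())
E
```

```text
t dowel 874 [ 0.4336 -0.2711  0.21  ] [ 0.4353 -0.2745] [0.2924 0.0525] 75.3
  box [[0.37299999594688416, -0.4090000092983246], [0.42399999499320984, -0.4230000078678131], [0.49799999594688416, -0.14000000059604645], [0.44699999690055847, -0.12600000202655792]]
t rail 1368 [0.673  0.0188 0.3247] [0.6802 0.0059] [0.0517 0.4665] 5.4
  box [[0.6320000290870667, 0.23600000143051147], [0.6769999861717224, -0.2290000021457672], [0.7279999852180481, -0.2240000069141388], [0.6840000152587891, 0.2409999966621399]]
t blocktop 3737 [0.3375 0.2693 0.0602] [0.3673 0.2688] [0.1616 0.1875] 81.9
  box [[0.2630000114440918, 0.20200000703334808], [0.4490000009536743, 0.17599999904632568], [0.47200000286102295, 0.335999995470047], [0.28600001335144043, 0.3619999885559082]]
t board 1854 [0.4219 0.2576 0.0703] [0.389 0.267] [0.2203 0.1445] 0.2
  box [[0.27900001406669617, 0.33899998664855957], [0.27900001406669617, 0.1940000057220459], [0.49900001287460327, 0.19499999284744263], [0.49900001287460327, 0.3400000035762787]]
s dowel 757 [ 0.4414 -0.2606  0.209 ] [ 0.4391 -0.2711] [0.2861 0.0547] 75.4
  box [
[... 236 characters left out ...]
 0.0501] 90.0
  box [[0.6460000276565552, -0.22599999606609344], [0.6959999799728394, -0.22599999606609344], [0.6959999799728394, 0.23800000548362732], [0.6460000276565552, 0.23800000548362732]]
s blocktop 2689 [0.3402 0.2774 0.06  ] [0.3665 0.2684] [0.1605 0.1881] 81.9
  box [[0.2619999945163727, 0.20200000703334808], [0.4480000138282776, 0.17599999904632568], [0.47099998593330383, 0.33500000834465027], [0.2849999964237213, 0.3610000014305115]]
s board 1587 [0.4283 0.2579 0.07  ] [0.4002 0.262 ] [0.1305 0.2103] 80.6
  box [[0.28600001335144043, 0.2150000035762787], [0.49300000071525574, 0.18000000715255737], [0.5149999856948853, 0.3089999854564667], [0.3070000112056732, 0.3440000116825104]]
```

View pics/c1.png

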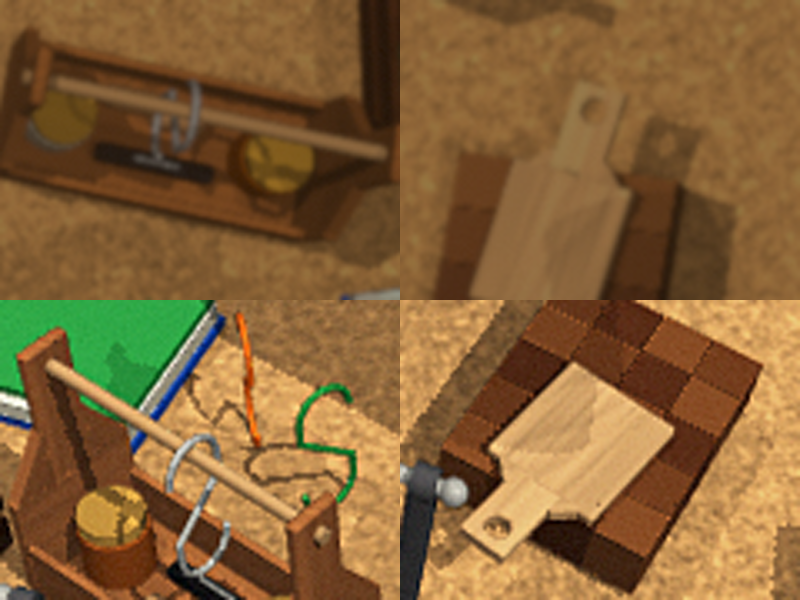

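Crops: the steel hook sits on the dowel at crop (175,120), roughly mid-dowel. The beech board's hole is at crop (593,108), which is top (218,262.5). In the scene view it is at (399,298). Next I fit the poses.

```bash
cat >> h.py <<'E'
from scipy.optimize import least_squares
from scipy.spatial import cKDTree
def hook_curve(n=60):
    a=np.linspace(np.pi,0,n);u=np.c_[25*np.cos(a),40+25*np.sin(a)]
    b=np.linspace(np.pi,2*np.pi,n);l=np.c_[25*np.cos(b),-40+25*np.sin(b)]
    seg=lambda p,q:np.linspace(p,q,n//2)
    c=np.vstack([u,seg((25,40),(25,20)),seg((25,20),(-25,-20)),seg((-25,-20),(-25,-40)),l])/1000
    return np.c_[c[:,0],0*c[:,0],c[:,1]]
E
python3 - <<'E'
from h import *
s=pickle.load(open('s0.pkl','rb'));t=pickle.load(open('t0.pkl','rb'))
def line(P):
    for k in range(6):
        c=P.mean(0);v=np.linalg.svd(P-c)[2][0];
        r=np.linalg.norm((P-c)[:,:2]-np.outer((P-c)@v,v)[:,:2],axis=1);P=P[r<max(.005,np.percentile(r,90))] if k<5 else P
    return c,v*np.sign(v[1]),len(P),r.max(),((P-c)@v).min(),((P-c)@v).max()
for d,n in((t,'t'),(s,'s')):
    vs,us=np.nonzero(d['z_map']>0);W=world(d,us,vs);C=d['pixels'][vs,us].astype(int)
    sat=C.max(1)-C.min(1)
    def sel(lo,hi,b,e=True): return (W[:,2]>lo)&(W[:,2]<hi)&(W[:,0]>b[0])&(W[:,0]<b[1])&(W[:,1]>b[2])&(W[:,1]<b[3])&e
    for nm,q in(('dowel',line(W[sel(.196,.214,(.3,.55,-.38,-.16))])),('rail',line(W[sel(.315,.335,(.6,.75,-.19,.1))]))):
        c,v=q[:2];print(n,nm,np.round(c,4),np.round(v,4),q[2:],'yaw dir',np.degrees(np.arctan2(-v[0],v[1])))
    m=sel(.315,.4,(.6,.75,-.3,.3));print('rail extents y',W[m,1].min(),W[m,1].max())
    # hook
    m=sel(.09,.222,(.36,.52,-.36,-.18),sat<28);P=W[m];print('hook n',len(P),np.round(np.median(P,0),3))
    M=hook_curve()
    def f(p):
        c,sn=np.cos(p[3]),np.sin(p[3]);q=M.copy();Q=np.c_[c*q[:,0],sn*q[:,0],q[:,2]]+p[:3]
        return np.minimum(cKDTree(Q).query(P)[0],.015)
    best=min((least_squares(f,[x0,y0,.149,yaw],loss='soft_l1',f_scale=.003,diff_step=1e-4) for x0 in(.43,.45) for y0 in(-.29,-.27,-.25) for yaw in(2.6,2.9,3.2,3.5)),key=lambda r:r.cost)
    print('hook',np.round(best.x,4),'deg',np.degrees(best.x[3]),'med res',np.median(best.fun),(best.fun<.006).mean())
    # objects
    for nm,lo,hi,b in(('penpot',.05,.2,(.6,.8,-.1,.08)),('cup',.06,.1,(.4,.55,-.05,.1)),('bowl',.03,.055,(.3,.45,-.06,.1)),('pump',.05,.17,(.5,.68,.25,.4))):
        P=W[sel(lo,hi,b)]
        if len(P):print(nm,len(P),np.round(np.percentile(P,2,0),3),np.round(np.percentile(P,98,0),3))
    # board
    m=sel(.066,.0745,(.25,.56,.15,.36),(C[:,0]>100)&(sat>30));P=W[m]
    img=np.zeros((480,640),np.uint8);img[vs[m],us[m]]=255;
    n_,l,st,_=cv2.connectedComponentsWithStats(img);k=1+np.argmax(st[1:,4]);q=l[vs,us]==k;P=W[q]
    r=cv2.minAreaRect(P[:,:2].astype(np.float32));print('board',st[k],np.round(r[0],4),np.round(r[1],4),r[2])
    print(np.round(cv2.boxPoints(r),4).tolist())
print('hole',ray_plane(t,217.9,262.4,.067),ray_plane(s,399.1,298.1,.067))
E
```

```text
t dowel [ 0.4362 -0.2672  0.2099] [0.2255 0.9742 0.0021] (450, np.float64(0.0050369983564701876), np.float64(-0.11044527533532697), np.float64(0.11634013430851249)) yaw dir -13.03215410425755
t rail [ 0.6753 -0.0444  0.3243] [-4.660e-02  9.989e-01 -9.000e-04] (690, np.float64(0.004999425926989125), np.float64(-0.14484715098456913), np.float64(0.1443959481325767)) yaw dir 2.668115033381916
rail extents y -0.22772120458114664 0.2384831446139183
hook n 97 [ 0.431 -0.256  0.204]
hook [ 0.4401 -0.2574  0.1533  2.9792] deg 170.69413936987408 med res 0.0020263401814596804 1.0
penpot 301 [ 0.758 -0.068  0.052] [ 0.8   -0.     0.162]
cup 239 [ 0.461 -0.026  0.062] [0.528 0.04  0.094]
bowl 379 [ 0.333 -0.036  0.031] [0.417 0.049 0.049]
pump 699 [0.518 0.255 0.054] [0.666 0.392 0.157]
board [ 181  255   48   74 1890] [0.4466 0.2538] [0.0899 0.1695] 73.1272964477539
[[0.352400004863739, 0.2354000061750412], [0.5145999789237976, 0.18619999289512634], [0.5407000184059143, 0.27219998836517334], [0.3785000145435333, 0.321399986743927]]
s dowel [ 0.4423 -0.2681  0.2089] [0.2237 0.9747 0.0013] (329, n
[... 365 characters left out ...]
2379813425804894
hook n 152 [ 0.448 -0.259  0.152]
hook [ 0.4423 -0.2576  0.1516  2.9592] deg 169.54927548565007 med res 0.0023064333992697666 0.9671052631578947
penpot 439 [ 0.762 -0.069  0.052] [ 0.8  -0.    0.16]
cup 420 [ 0.461 -0.027  0.061] [0.53  0.04  0.092]
bowl 343 [ 0.334 -0.036  0.031] [0.42  0.047 0.048]
pump 1176 [0.624 0.336 0.053] [0.675 0.397 0.157]
board [ 389  249   63   60 1705] [0.449  0.2532] [0.0895 0.1737] 73.92799377441406
[[0.3531999886035919, 0.23430000245571136], [0.5200999975204468, 0.18619999289512634], [0.5449000000953674, 0.27219998836517334], [0.37790000438690186, 0.32030001282691956]]
hole [0.51291794 0.23496441 0.067     ] [0.51079516 0.23517858 0.067     ]
```

Emit:
{"name": "servo_tool", "arguments": {
  "plan": [
    [60,0,0,-0.06,0,0,0],
    [60,0.0468,-0.027,-0.002,0,0,0],
    [60,0.0468,-0.027,-0.002,0,0,0],
    [60,0.0468,-0.027,-0.002,0,0,0],
    [60,0.0468,-0.027,-0.002,0,0,0],
    [60,0.0468,-0.027,-0.002,0,0,0],
    [60,0.0468,-0.027,-0.002,0,0,0],
    [60,0.0468,-0.027,-0.002,0,0,0]
  ],
  "force": 40
}}

```text
time_s: 1.1
ee_pos: [0.4175, -0.2516, 0.2794]
eef_rot: [-3.141, 0.0, 0.288]
force: [1.0, 0.5, 0.2]
grip_width: 0.0566
grip_force: 0.0
```

Emit:
{"name": "servo_tool", "arguments": {
  "plan": [
    [60,0,0,0,0,0,0.12],
    [60,0,0,0,0,0,0.12],
    [60,0,0,0,0,0,0.12],
    [60,0,0,0,0,0,0.118],
    [60,0,0,0,0,0,0],
    [60,0,0,0,0,0,0],
    [60,0,0,0,0,0,0],
    [60,0,0,0,0,0,0]
  ]
}}

```text
time_s: 2.1
ee_pos: [0.4166, -0.2532, 0.2794]
eef_rot: [-3.142, 0.0, -0.189]
force: [-0.1, -0.6, -0.1]
grip_width: 0.0564
grip_force: 0.0
```

```bash
cat >> h.py <<'E'
def hookfit(d,init,box,sat_max=28,tilt=False):
    vs,us=np.nonzero(d['z_map']>0);W=world(d,us,vs);C=d['pixels'][vs,us].astype(int)
    m=(C.max(1)-C.min(1)<sat_max)&np.all((W>box[0])&(W<box[1]),1);P=W[m];M=hook_curve()
    def f(p):
        c,sn=np.cos(p[3]),np.sin(p[3]);Q=np.c_[c*M[:,0],sn*M[:,0],M[:,2]]+p[:3]
        return np.minimum(cKDTree(Q).query(P)[0],.015)
    b=least_squares(f,init,loss='soft_l1',f_scale=.003,diff_step=1e-4)
    return b.x,len(P),np.median(b.fun),(b.fun<.006).mean()
E
python3 - <<'E'
from h import *
w=cap('wrist','w1');cv2.imwrite('pics/w1.png',w['pixels'][:,:,::-1])
print(np.round(w['pose'],3).tolist(),w['mtx'][0,0]);o=ctrl.get_obs();print(o['time_s'],o['ee_pos'],o['eef_rot'],o['grip_width'],o['qpos'])
for y in(2.8,2.95,3.1):print(hookfit(w,[.441,-.2575,.15,y],([.38,-.32,.09],[.5,-.2,.222])))
E
```

```text
[[-0.188, 0.949, 0.252, 0.489], [-0.982, -0.182, -0.048, -0.268], [0.0, -0.257, 0.967, 0.458], [0.0, 0.0, 0.0, 1.0]] 363.8688950389409
2.15 [ 0.41656973 -0.25314191  0.27942709] [-3.14153996e+00  6.75060363e-05 -1.89643448e-01] 0.05581069775536667 [-6.21214558e-01  1.09647633e-01  1.57799395e+00  1.97587920e-05
  1.45403443e+00  1.13922292e+00]
(array([ 0.43927261, -0.25913786,  0.15109208,  2.9424515 ]), 638, np.float64(0.0017578981822973308), np.float64(0.957680250783699))
(array([ 0.43927451, -0.25917835,  0.15109041,  2.95013811]), 638, np.float64(0.0017866264781378001), np.float64(0.957680250783699))
(array([ 0.43926845, -0.25930921,  0.15110725,  2.97485159]), 638, np.float64(0.0017642783520470178), np.float64(0.957680250783699))
```

View pics/w1.png

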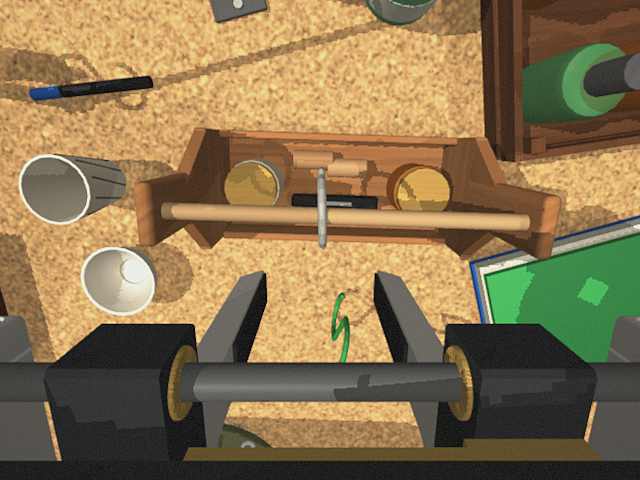

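The wrist view shows the hook on the dowel at about (322,210), edge-on and square to the bar, between the fingers' line at 322 px. I descend and pinch.

Emit:
{"name": "servo_tool", "arguments": {
  "plan": [
    [60,-0.001,0.0015,0.02,0,0,0],
    [60,0,0,0.02,0,0,0],
    [60,0,0,0.02,0,0,0],
    [60,0,0,0.02,0,0,0],
    [60,0,0,0.02,0,0,0],
    [60,0,0,0.019,0,0,0],
    [40,0,0,0,0,0,0],
    [25,0,0,0,0,0,0]
  ]
}}

```text
time_s: 3.15
ee_pos: [0.4156, -0.2547, 0.1613]
eef_rot: [3.141, -0.001, -0.19]
force: [0.4, -0.2, 0.0]
grip_width: 0.04
grip_force: 0.0
```

Emit:
{"name": "servo_tool", "arguments": {
  "plan": [
    [15,0,0,0,0,0,0],
    [8,0,0,0,0,0,0],
    [4,0,0,0,0,0,0],
    [0,0,0,0,0,0,0],
    [0,0,0,0,0,0,0],
    [0,0,0,0,0,0,0],
    [0,0,0,0,0,0,0],
    [0,0,0,0,0,0,0]
  ]
}}

```text
time_s: 4.15
ee_pos: [0.4153, -0.2545, 0.1605]
eef_rot: [3.141, -0.0, -0.19]
force: [0.1, -0.1, 1.6]
grip_width: 0.0053
grip_force: 40.0
```

```bash
python3 - <<'E'
from h import *
w=cap('wrist','w2');s=cap('scene','s2')
a=w['pixels'][60:300,200:440,::-1];b=s['pixels'][110:230,150:310,::-1]
cv2.imwrite('pics/g2.png',np.hstack([cv2.resize(a,(400,400)),cv2.resize(b,(400,400*120//160+100),interpolation=3)]))
o=ctrl.get_obs();print(o['ee_pos'],o['eef_rot'],o['grip_width'],o['grip_force'],o['force'],o['moment'])
print(hookfit(s,[.441,-.259,.15,2.95],([.38,-.32,.09],[.5,-.2,.222])))
E
```

```text
[ 0.41533424 -0.25448361  0.1604772 ] [ 3.14153084e+00 -5.21950698e-05 -1.90240566e-01] 0.005397948508449276 39.99913562089205 [ 0.27393828 -1.08527107  1.79056724] [-0.07536012  0.01788371 -0.05293328]
(array([ 0.44161894, -0.25550542,  0.15268171,  2.83629265]), 280, np.float64(0.006316549359195072), np.float64(0.4857142857142857))
```

View pics/g2.png

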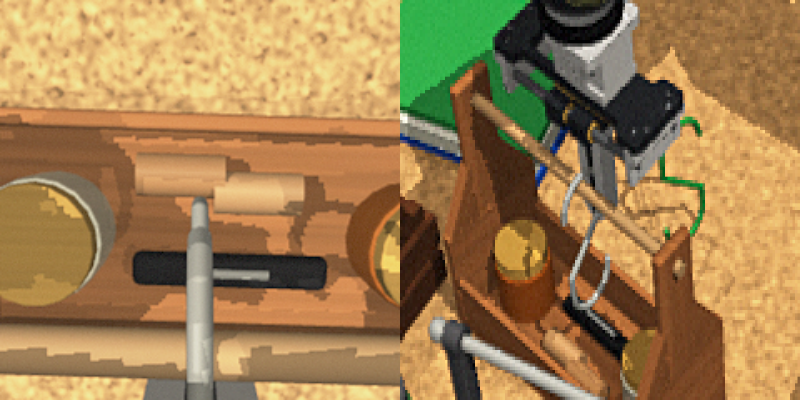

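The fingers are on the limb, with the hook still over the dowel. I lift 33 mm, then back off 64 mm and rise.

Emit:
{"name": "servo_tool", "arguments": {
  "plan": [
    [0,0,0,-0.011,0,0,0],
    [0,0,0,-0.011,0,0,0],
    [0,0,0,-0.011,0,0,0],
    [0,0,0,0,0,0,0],
    [0,-0.016,0,0,0,0,0],
    [0,-0.016,0,0,0,0,0],
    [0,-0.016,0,0,0,0,0],
    [0,-0.016,0,0,0,0,0]
  ]
}}

```text
time_s: 5.25
ee_pos: [0.3516, -0.2421, 0.1933]
eef_rot: [-3.141, 0.0, -0.19]
force: [-0.8, -0.5, -1.1]
grip_width: 0.0051
grip_force: 40.0
```

Emit:
{"name": "servo_tool", "arguments": {
  "plan": [
    [0,-0.01,0,-0.02,0,0,0],
    [0,0,0,-0.03,0,0,0],
    [0,0,0,-0.03,0,0,0],
    [0,0,0,-0.03,0,0,0],
    [0,0,0,-0.02,0,0,0],
    [0,0,0,0,0,0,0],
    [0,0,0,0,0,0,0],
    [0,0,0,0,0,0,0]
  ]
}}

```text
time_s: 6.25
ee_pos: [0.3424, -0.2403, 0.3225]
eef_rot: [-3.141, 0.001, -0.19]
force: [0.4, -0.3, -0.5]
grip_width: 0.0053
grip_force: 40.0
```

```bash
python3 - <<'E'
from h import *
s=cap('scene','s3');t=cap('top','t3')
o=ctrl.get_obs();p=o['ee_pos'];print(p,o['eef_rot'],o['grip_width'],o['force'])
M=hook_curve();c=np.array([p[0]+.025*np.cos(.19),p[1]-.025*np.sin(.19),p[2]-.011])
Q=np.c_[-M[:,0]*np.cos(.19),M[:,0]*np.sin(.19),M[:,2]]+c
img=s['pixels'][:,:,::-1].copy();u=np.round(proj(s,Q)).astype(int)
cv=u.mean(0).astype(int);raw=img[cv[1]-60:cv[1]+60,cv[0]-80:cv[0]+80].copy()
for q in u: img[q[1],q[0]]=(0,0,255)
ov=img[cv[1]-60:cv[1]+60,cv[0]-80:cv[0]+80]
cv2.imwrite('pics/g3.png',np.hstack([cv2.resize(x,(400,300),interpolation=3) for x in(raw,ov)]))
for d in(s,t):print(hookfit(d,[*c,2.95],(c-[.035,.02,.075],c+[.045,.03,.005])))
print(c)
E
```

```text
[ 0.3425246  -0.24038232  0.32288636] [-3.14114411e+00  8.22047548e-04 -1.90184802e-01] 0.00522302935749892 [ 0.22276529  0.14691116 -0.38543163]
(array([ 0.36923929, -0.24343572,  0.31369854,  2.95004662]), 102, np.float64(0.002402003866591159), np.float64(0.9607843137254902))
(array([ 0.36748932, -0.24290166,  0.31318138,  2.95006803]), 19, np.float64(0.0019618318020264624), np.float64(1.0))
[ 0.3670747  -0.2451038   0.31188636]
```

View pics/g3.png

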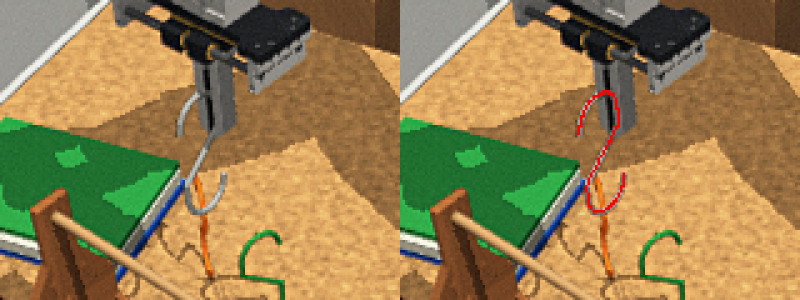

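The overlay (red) matches the hook held upright below the fingers, so the tip is right under the TCP, 51 mm lower. I carry it over to the board.

Emit:
{"name": "servo_tool", "arguments": {
  "plan": [
    [0,0.0132,-0.0549,0,0,0,0],
    [0,0.0132,-0.0549,0,0,0,0],
    [0,0.0132,-0.0549,0,0,0,0],
    [0,0.0132,-0.0549,0,0,0,0],
    [0,0.0132,-0.0549,0,0,0,0],
    [0,0.0132,-0.0549,0,0,0,0],
    [0,0.0132,-0.0549,0,0,0,0],
    [0,0.0132,-0.0549,0,0,0,0]
  ]
}}

```text
time_s: 7.35
ee_pos: [0.5298, 0.1728, 0.323]
eef_rot: [3.141, 0.0, -0.19]
force: [0.1, -0.2, -0.7]
grip_width: 0.0051
grip_force: 40.0
```

Emit:
{"name": "servo_tool", "arguments": {
  "plan": [
    [0,0.0064,-0.0276,0,0,0,0],
    [0,0.0064,-0.0275,0,0,0,0],
    [0,0,0,0,0,0,0.1],
    [0,0,0,0.04,0,0,0],
    [0,0,0,0.04,0,0,0],
    [0,0,0,0.04,0,0,0],
    [0,0,0,0,0,0,0],
    [0,0,0,0,0,0,0]
  ]
}}

```text
time_s: 8.35
ee_pos: [0.553, 0.2227, 0.2052]
eef_rot: [-3.14, -0.002, -0.29]
force: [0.4, 0.4, -0.6]
grip_width: 0.0054
grip_force: 40.0
```

```bash
python3 - <<'E'
from h import *
w=cap('wrist','w4');s=cap('scene','s4');t=cap('top','t4')
o=ctrl.get_obs();p=o['ee_pos'];y=o['eef_rot'][2];print(p,o['eef_rot'],o['grip_width'],o['qpos'])
tip=p-[0,0,.051]
# hole candidates: project predicted hole
H=np.array([.512,.235,.070])
for n,d in(('w',w),('s',s),('t',t)):print(n,proj(d,H),'tip',proj(d,tip))
u=proj(s,H).astype(int)
a=s['pixels'][u[1]-60:u[1]+60,u[0]-80:u[0]+80,::-1]
cv2.imwrite('pics/g4.png',np.hstack([cv2.resize(a,(400,300),interpolation=3),cv2.resize(w['pixels'][:,:,::-1],(400,300))]))
E
```

```text
[0.55292424 0.22273864 0.20516517] [-3.14014120e+00 -2.06864028e-03 -2.90162877e-01] 0.004994456611758802 [3.21512446e-01 4.01913444e-01 1.38473874e+00 4.01194915e-07
 1.35241342e+00 2.18247006e+00]
w [319.21732595 272.84117925] tip [318.90974048 256.25527894]
s [399.01852262 297.77126433] tip [392.14841336 289.14044442]
t [217.6506616  262.58289199] tip [216.89730733 238.96332262]
```

View pics/g4.png

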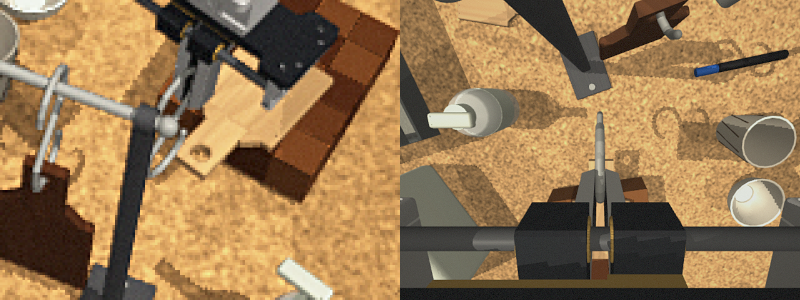

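The hook stands just beyond the handle, in line with the hole at crop (200,152), which is exactly where I predicted it (scene 399,298). I descend and slide under.

Emit:
{"name": "servo_tool", "arguments": {
  "plan": [
    [0,0,0,0.02,0,0,0],
    [0,0,0,0.02,0,0,0],
    [0,0,0,0.02,0,0,0],
    [0,0,0,0.02,0,0,0],
    [0,0,0,0.015,0,0,0],
    [0,0,0,0.009,0,0,0],
    [0,0,0,0,0,0,0],
    [0,0,0,0,0,0,0]
  ]
}}

```text
time_s: 9.5
ee_pos: [0.5527, 0.2227, 0.1002]
eef_rot: [-3.141, -0.001, -0.29]
force: [-0.4, -0.3, -0.4]
grip_width: 0.0056
grip_force: 40.0
```

Emit:
{"name": "servo_tool", "arguments": {
  "plan": [
    [0,-0.008,0,0,0,0,0],
    [0,-0.008,0,0,0,0,0],
    [0,-0.008,0,0,0,0,0],
    [0,-0.008,0,0,0,0,0],
    [0,-0.007,0,0,0,0,0],
    [0,-0.004,0,0,0,0,0],
    [0,0,0,0,0,0,0],
    [0,0,0,0,0,0,0]
  ]
}}

```text
time_s: 10.5
ee_pos: [0.5113, 0.2348, 0.0995]
eef_rot: [-3.142, -0.0, -0.29]
force: [0.2, 1.2, -0.9]
grip_width: 0.0053
grip_force: 40.0
```

```bash
python3 - <<'E'
from h import *
w=cap('wrist','w5');s=cap('scene','s5')
o=ctrl.get_obs();p=o['ee_pos'];print(p,o['eef_rot'],o['force'])
u=np.array([400,290]);a=s['pixels'][u[1]-45:u[1]+45,u[0]-60:u[0]+60,::-1]
b=w['pixels'][100:400,120:520,::-1]
cv2.imwrite('pics/g5.png',np.hstack([cv2.resize(a,(400,300),interpolation=3),b]))
E
```

```text
[0.51133304 0.23477808 0.09942557] [-3.14158135e+00 -3.08738479e-05 -2.90383009e-01] [ 0.48787235 -0.23813481  0.25511016]
```

View pics/g5.png

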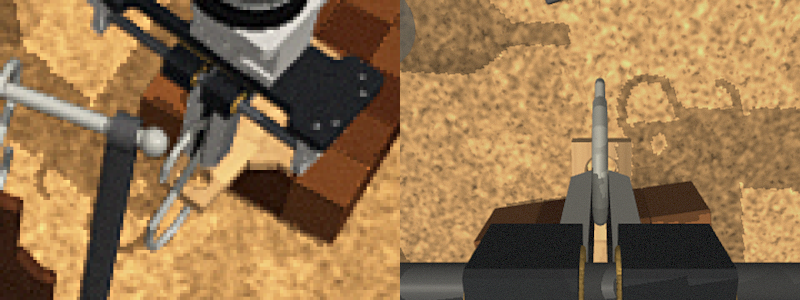

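The hook is under the handle and the handle is centred on it (573–630 around 600 in the right pane). I raise it into the hole and check from depth that the handle stays flat.

Emit:
{"name": "servo_tool", "arguments": {
  "plan": [
    [0,0,0,-0.005,0,0,0],
    [0,0,0,-0.005,0,0,0],
    [0,0,0,-0.005,0,0,0],
    [0,0,0,-0.005,0,0,0],
    [0,0,0,-0.006,0,0,0],
    [0,0,0,0,0,0,0],
    [0,0,0,0,0,0,0],
    [0,0,0,0,0,0,0]
  ]
}}

```text
time_s: 11.6
ee_pos: [0.5111, 0.2348, 0.1252]
eef_rot: [3.141, 0.0, -0.29]
force: [-0.8, -0.1, -1.0]
grip_width: 0.0054
grip_force: 40.0
```

```bash
python3 - <<'E'
from h import *
s=cap('scene','s6');w=cap('wrist','w6');s0=pickle.load(open('s0.pkl','rb'))
o=ctrl.get_obs();print(o['ee_pos'],o['force'])
c,sn=np.cos(-.29),np.sin(-.29)
for n,d in(('s0',s0),('s',s),('w',w)):
    vs,us=np.nonzero(d['z_map']>0);W=world(d,us,vs);C=d['pixels'][vs,us].astype(int)
    r=W[:,:2]-[.512,.235];a=r@[c,sn];b=r@[-sn,c]
    m=(abs(b)<.016)&(a>-.03)&(a<.016)&(W[:,2]>.05)&(W[:,2]<.1)&(C.max(1)-C.min(1)>40)
    if m.any():
        A=np.c_[a[m],b[m],np.ones(m.sum())];k=np.linalg.lstsq(A,W[m,2],rcond=None)[0];print(n,m.sum(),np.median(W[m,2]),k)
    tipz=(np.hypot(a,b)<.008)&(W[:,2]>.05)&(W[:,2]<.095)&(C.max(1)-C.min(1)<30);print('steel pts over hole',tipz.sum(),np.percentile(W[tipz,2],[5,50,95]) if tipz.any() else '')
E
```

```text
[0.51110958 0.23483529 0.12528248] [ 0.23857342  0.29844687 -0.65293786]
s0 222 0.06982627996453183 [-0.02237193  0.02225862  0.0693718 ]
steel pts over hole 0 
s 176 0.06956234038686127 [-0.02250899  0.04549368  0.06885392]
steel pts over hole 9 [0.06669921 0.07343939 0.07749938]
w 1270 0.06949946262948169 [-0.03894737  0.00541667  0.069091  ]
steel pts over hole 0
```

The tip stands up through the hole (steel at 77 mm, handle still flat at 70 mm). I lift slowly, drawing back a little as the board tilts.

Emit:
{"name": "servo_tool", "arguments": {
  "plan": [
    [0,0,0,-0.012,0,0,0],
    [0,0,0,-0.012,0,0,0],
    [0,-0.001,0,-0.012,0,0,0],
    [0,-0.002,0,-0.012,0,0,0],
    [0,-0.002,0,-0.012,0,0,0],
    [0,-0.003,0,-0.012,0,0,0],
    [0,-0.004,0,-0.012,0,0,0],
    [0,-0.004,0,-0.012,0,0,0]
  ]
}}

```text
time_s: 12.7
ee_pos: [0.4955, 0.2395, 0.2222]
eef_rot: [-3.142, 0.0, -0.29]
force: [-0.7, -0.0, -1.3]
grip_width: 0.0052
grip_force: 40.0
```

```bash
cat > bd.py <<'E'
from h import *
def board(d):
    o=ctrl.get_obs();p=o['ee_pos'];y=o['eef_rot'][2];print(o['time_s'],p,'yaw',y,'F',o['force'],o['grip_width'])
    vs,us=np.nonzero(d['z_map']>0);W=world(d,us,vs);C=d['pixels'][vs,us].astype(int)
    org=p+[.025*np.cos(y),.025*np.sin(y),-.011]
    r=W-org;a=r[:,:2]@[np.cos(y),np.sin(y)];b=r[:,:2]@[-np.sin(y),np.cos(y)]
    m=(abs(b)<.06)&(a>-.2)&(a<.1)&(r[:,2]<-.03)&(r[:,2]>-.24)&(W[:,2]>.066)&(C.max(1)-C.min(1)>40)&(C[:,0]>110)
    if m.sum()<10: print('few',m.sum());return
    q=np.c_[a,b,r[:,2]][m];print('n',m.sum(),'med',np.round(np.median(q,0),3),'lo',np.round(np.percentile(q,2,0),3),'hi',np.round(np.percentile(q,98,0),3))
    c=q.mean(0);v=np.linalg.svd(q-c,full_matrices=False)[2];print('normal (tool fwd,left,up)',np.round(v[2],2))
if __name__=='__main__':
    import sys
    for n in sys.argv[1:]: print(n);board(cap(n,'cur_'+n))
E
python3 bd.py scene top
```

```text
scene
12.75 [0.4957099  0.23985811 0.22395708] yaw -0.28995973389729723 F [-1.25812722 -0.12231776  0.69080834] 0.0055526534150817965
n 808 med [-0.08   0.008 -0.094] lo [-0.145 -0.037 -0.142] hi [-0.007  0.044 -0.045]
normal (tool fwd,left,up) [-0.57  0.01  0.82]
top
12.8 [0.49595789 0.23977933 0.22306226] yaw -0.2899346540820331 F [ 0.73063441 -0.36890075 -1.46229997] 0.005145255239759848
few 0
```

The board tilts 35° about the loop as intended. I continue lifting.

Emit:
{"name": "servo_tool", "arguments": {
  "plan": [
    [0,-0.005,0,-0.012,0,0,0],
    [0,-0.006,0,-0.012,0,0,0],
    [0,-0.007,0,-0.012,0,0,0],
    [0,-0.007,0,-0.012,0,0,0],
    [0,-0.007,0,-0.011,0,0,0],
    [0,-0.007,0,-0.01,0,0,0],
    [0,-0.007,0,-0.008,0,0,0],
    [0,-0.006,0,-0.007,0,0,0]
  ]
}}

```text
time_s: 13.8
ee_pos: [0.4456, 0.2544, 0.3059]
eef_rot: [3.142, -0.0, -0.29]
force: [-0.5, -0.3, -1.1]
grip_width: 0.0052
grip_force: 40.0
```

Emit:
{"name": "servo_tool", "arguments": {
  "plan": [
    [0,0,0,-0.005,0,0,0],
    [0,0,0,-0.006,0,0,0],
    [0,0,0,-0.008,0,0,0],
    [0,0,0,-0.01,0,0,0],
    [0,0,0,-0.01,0,0,0],
    [0,0,0,-0.01,0,0,0],
    [0,0,0,-0.006,0,0,0],
    [0,0,0,0,0,0,0]
  ]
}}

```text
time_s: 14.8
ee_pos: [0.4461, 0.2543, 0.3608]
eef_rot: [-3.141, -0.0, -0.29]
force: [0.0, -0.3, -2.3]
grip_width: 0.0053
grip_force: 40.0
```

```bash
python3 bd.py scene
```

```text
scene
14.85 [0.44601993 0.25431673 0.36034912] yaw -0.2901849893678705 F [ 0.34492303  0.89166895 -1.49388145] 0.005329915173287344
n 1118 med [ 0.002  0.    -0.138] lo [-0.007 -0.041 -0.217] hi [ 0.006  0.045 -0.051]
normal (tool fwd,left,up) [1.   0.06 0.01]
```

The board hangs squarely in the loop, bottom about 127 mm up. I carry it to in front of the rail, aiming at y≈0, with the pen pot about 75 mm behind.

Emit:
{"name": "servo_tool", "arguments": {
  "plan": [
    [0,0.004,0.0042,0,0,0,0],
    [0,0.008,0.0084,0,0,0,0],
    [0,0.012,0.0125,0,0,0,0],
    [0,0.014,0.0146,0,0,0,0],
    [0,0.015,0.0157,0,0,0,0],
    [0,0.016,0.0167,0,0,0,0],
    [0,0.016,0.0167,0,0,0,0],
    [0,0.016,0.0167,0,0,0,0]
  ]
}}

```text
time_s: 15.85
ee_pos: [0.5131, 0.1225, 0.3604]
eef_rot: [3.141, 0.0, -0.291]
force: [1.1, -0.2, -1.6]
grip_width: 0.0055
grip_force: 40.0
```

Emit:
{"name": "servo_tool", "arguments": {
  "plan": [
    [0,0.016,0.0167,0,0,0,0],
    [0,0.016,0.0167,0,0,0,0],
    [0,0.015,0.0157,0,0,0,0],
    [0,0.014,0.0146,0,0,0,0],
    [0,0.012,0.0125,0,0,0,0],
    [0,0.011,0.0115,0,0,0,0],
    [0,0.009,0.0092,0,0,0,0],
    [0,0.008,0.0068,0,0,0,0]
  ]
}}

```text
time_s: 16.85
ee_pos: [0.5801, -0.0045, 0.3605]
eef_rot: [-3.142, -0.0, -0.29]
force: [0.1, -0.6, -0.5]
grip_width: 0.0056
grip_force: 40.0
```

Emit:
{"name": "servo_tool", "arguments": {
  "plan": [
    [0,0,0,0.005,0,0,-0.03],
    [0,0,0,0.008,0,0,-0.05],
    [0,0,0,0.008,0,0,-0.055],
    [0,0,0,0.008,0,0,-0.055],
    [0,0,0,0.008,0,0,-0.055],
    [0,0,0,0.008,0,0,-0.05],
    [0,0,0,0.005,0,0,-0.042],
    [0,0,0,0,0,0,0]
  ]
}}

```text
time_s: 17.85
ee_pos: [0.5794, -0.0035, 0.31]
eef_rot: [-3.141, 0.001, 0.048]
force: [-0.9, -0.0, -1.8]
grip_width: 0.005
grip_force: 40.0
```

```bash
python3 - <<'E'
from bd import *
s=cap('scene','s7');board(s);t=cap('top','t7')
o=ctrl.get_obs();p=o['ee_pos'];y=o['eef_rot'][2];f=np.array([np.cos(y),np.sin(y)])
org=np.r_[p[:2]+.025*f,p[2]-.011]
M=hook_curve();ims=[]
for n,d in(('s',s),('t',t)):
    vs,us=np.nonzero(d['z_map']>0);W=world(d,us,vs)
    m=(abs(W[:,1])<.03)&(W[:,0]>.655)&(W[:,0]<.70)&(W[:,2]>.316)&(W[:,2]<.332)
    print(n,m.sum(),np.round(np.median(W[m],0),4),np.round(np.percentile(W[m],[3,97],0),4).tolist())
    print(hookfit(d,[*org,np.pi+y],(org-[.03,.03,.06],org+[.06,.03,.075])),org)
    im=d['pixels'][:,:,::-1].copy();c=proj(d,org).astype(int)
    Q=np.c_[-M[:,0]*f[0],-M[:,0]*f[1],M[:,2]]+org
    im=im[c[1]-60:c[1]+60,c[0]-80:c[0]+80];im=cv2.resize(im,(400,300),interpolation=3)
    ims.append(im)
cv2.imwrite('pics/g7.png',np.hstack(ims))
E
```

```text
17.9 [ 0.57956821 -0.00356087  0.31035161] yaw 0.047101146131649285 F [-1.18809744 -0.75570071 -1.04586654] 0.005793572002467125
n 1337 med [-0.001  0.003 -0.148] lo [-0.02  -0.04  -0.219] hi [ 0.007  0.044 -0.053]
normal (tool fwd,left,up) [ 0.96  0.27 -0.09]
s 161 [6.776e-01 2.000e-04 3.235e-01] [[0.6718, -0.0272, 0.3188], [0.6815, 0.0279, 0.3271]]
(array([ 6.07628603e-01, -1.09811393e-03,  3.01489809e-01,  3.17196903e+00]), 483, np.float64(0.006645874480324363), np.float64(0.463768115942029)) [ 0.60463209 -0.00249513  0.29962227]
  return _methods._mean(a, axis=axis, dtype=dtype,
  ret = um.true_divide(
Traceback (most recent call last):
IndexError: index -1 is out of bounds for axis 0 with size 0
```

The script tripped on an empty top-view mask; nothing was harmed. The rail is at x≈0.676 and the bar sits 21 mm above the hook origin, within the 18–28 mm window. I advance gently.

Emit:
{"name": "servo_tool", "arguments": {
  "plan": [
    [0,0,0,0,0,0,0],
    [0,0.002,0,0,0,0,0],
    [0,0.004,0,0,0,0,0],
    [0,0.005,0,0,0,0,0],
    [0,0.006,0,0,0,0,0],
    [0,0.006,0,0,0,0,0],
    [0,0.006,0,0,0,0,0],
    [0,0.006,0,0,0,0,0]
  ]
}}

```text
time_s: 18.95
ee_pos: [0.6151, -0.0023, 0.3104]
eef_rot: [-3.142, 0.0, 0.047]
force: [-0.3, 0.5, -2.0]
grip_width: 0.0055
grip_force: 40.0
```

Emit:
{"name": "servo_tool", "arguments": {
  "plan": [
    [0,0.006,0,0,0,0,0],
    [0,0.006,0,0,0,0,0],
    [0,0.006,0,0,0,0,0],
    [0,0.006,0,0,0,0,0],
    [0,0.005,0,0,0,0,0],
    [0,0.004,0,0,0,0,0],
    [0,0.003,0,0,0,0,0],
    [0,0,0,0,0,0,0]
  ]
}}

```text
time_s: 19.95
ee_pos: [0.6507, -0.0006, 0.3103]
eef_rot: [-3.142, 0.0, 0.047]
force: [-0.1, 0.4, -1.8]
grip_width: 0.005
grip_force: 40.0
```

```bash
python3 - <<'E'
from bd import *
s=cap('scene','s8');board(s);w=cap('wrist','w8')
o=ctrl.get_obs();p=o['ee_pos'];y=o['eef_rot'][2];f=np.array([np.cos(y),np.sin(y)])
org=np.r_[p[:2]+.025*f,p[2]-.011];print(org,o['qpos'])
im=s['pixels'][:,:,::-1];c=proj(s,org-[0,0,.07]).astype(int)
im=cv2.resize(im[c[1]-75:c[1]+75,c[0]-100:c[0]+100],(400,300),interpolation=3)
cv2.imwrite('pics/g8.png',np.hstack([im,cv2.resize(w['pixels'][80:380,120:520,::-1],(400,300))]))
E
```

```text
20.0 [ 6.50626723e-01 -6.01572787e-04  3.10392628e-01] yaw 0.04679941685368294 F [ 0.28514221  0.04560633 -0.9280926 ] 0.0053881366545568245
n 1545 med [ 0.001  0.002 -0.146] lo [-0.012 -0.042 -0.221] hi [ 0.089  0.043 -0.052]
normal (tool fwd,left,up) [0.73 0.68 0.  ]
[6.75557266e-01 5.54833955e-04 2.99470303e-01] [-5.72354568e-02  4.92032741e-01  1.01872172e+00  6.33057381e-06
  1.63081314e+00  1.46673152e+00]
```

View pics/g8.png

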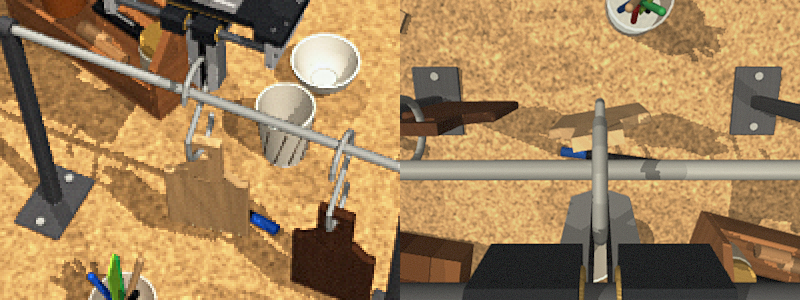

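The bar lies inside the upper loop, with the board hanging from the lower one and clear of the pot and dark board. I lower it onto the bar.

Emit:
{"name": "servo_tool", "arguments": {
  "plan": [
    [0,0,0,0.005,0,0,0],
    [0,0,0,0.006,0,0,0],
    [0,0,0,0.006,0,0,0],
    [0,0,0,0.006,0,0,0],
    [0,0,0,0.005,0,0,0],
    [0,0,0,0.004,0,0,0],
    [0,0,0,0.002,0,0,0],
    [0,0,0,0,0,0,0]
  ]
}}

```text
time_s: 21.05
ee_pos: [0.6506, -0.0006, 0.2764]
eef_rot: [-3.142, 0.0, 0.047]
force: [0.2, 0.4, -1.7]
grip_width: 0.0053
grip_force: 40.0
```

Emit:
{"name": "servo_tool", "arguments": {
  "plan": [
    [0,0,0,0.0005,0,0,0],
    [0,0,0,0.0005,0,0,0],
    [0,0,0,0.0005,0,0,0],
    [0,0,0,0.0005,0,0,0],
    [0,0,0,0,0,0,0],
    [0,0,0,0,0,0,0],
    [0,0,0,0,0,0,0],
    [0,0,0,0,0,0,0]
  ]
}}

```text
time_s: 22.05
ee_pos: [0.6507, -0.0006, 0.2746]
eef_rot: [-3.142, -0.0, 0.047]
force: [-1.0, -0.3, 1.2]
grip_width: 0.0052
grip_force: 40.0
```

Contact is felt (+3 N). I release slowly, wait, then go straight up.

Emit:
{"name": "servo_tool", "arguments": {
  "plan": [
    [8,0,0,0,0,0,0],
    [10,0,0,0,0,0,0],
    [13,0,0,0,0,0,0],
    [18,0,0,0,0,0,0],
    [24,0,0,0,0,0,0],
    [30,0,0,0,0,0,0],
    [36,0,0,0,0,0,0],
    [40,0,0,0,0,0,0]
  ]
}}

```text
time_s: 23.05
ee_pos: [0.6506, -0.0006, 0.2744]
eef_rot: [3.142, 0.0, 0.047]
force: [-0.2, -0.3, 0.3]
grip_width: 0.0374
grip_force: 0.0
```

Emit:
{"name": "servo_tool", "arguments": {
  "plan": [
    [50,0,0,0,0,0,0],
    [50,0,0,0,0,0,0],
    [50,0,0,-0.01,0,0,0],
    [50,0,0,-0.02,0,0,0],
    [50,0,0,-0.03,0,0,0],
    [50,0,0,-0.03,0,0,0],
    [50,0,0,-0.03,0,0,0],
    [50,0,0,-0.02,0,0,0]
  ]
}}

```text
time_s: 24.05
ee_pos: [0.6505, -0.0006, 0.4169]
eef_rot: [3.141, -0.002, 0.047]
force: [-0.1, 0.2, -0.6]
grip_width: 0.0473
grip_force: 0.0
```

Emit:
{"name": "servo_tool", "arguments": {
  "plan": [
    [50,-0.02,0,0,0,0,0],
    [50,-0.03,0,0,0,0,0],
    [50,-0.03,0,0,0,0,0],
    [50,-0.03,0,0,0,0,0],
    [50,-0.02,0,0,0,0,0],
    [50,0,0,0,0,0,0],
    [50,0,0,0,0,0,0],
    [50,0,0,0,0,0,0]
  ]
}}

```text
time_s: 25.05
ee_pos: [0.5214, -0.0067, 0.4141]
eef_rot: [-3.141, 0.001, 0.047]
force: [0.9, 0.0, 0.5]
grip_width: 0.0469
grip_force: 0.0
```

Emit:
{"name": "servo_tool", "arguments": {
  "plan": [
    [50,0,0,0,0,0,0],
    [50,0,0,0,0,0,0],
    [50,0,0,0,0,0,0],
    [50,0,0,0,0,0,0],
    [50,0,0,0,0,0,0],
    [50,0,0,0,0,0,0],
    [50,0,0,0,0,0,0],
    [50,0,0,0,0,0,0]
  ]
}}

```text
time_s: 26.05
ee_pos: [0.5208, -0.0067, 0.4145]
eef_rot: [-3.142, -0.0, 0.047]
force: [-0.6, 0.3, -0.4]
grip_width: 0.0471
grip_force: 0.0
```

```bash
python3 - <<'E'
from h import *
a=cap('scene','s9');
for k in range(8):b=ctrl.camera('scene')
def bp(d):
    vs,us=np.nonzero(d['z_map']>0);W=world(d,us,vs);C=d['pixels'][vs,us].astype(int)
    m=(abs(W[:,1])<.08)&(W[:,0]>.62)&(W[:,0]<.74)&(W[:,2]>.03)&(W[:,2]<.215)&(C.max(1)-C.min(1)>40)&(C[:,0]>110)
    q=W[m];v=np.linalg.svd(q-q.mean(0),full_matrices=False)[2][2];print(m.sum(),np.round(q.mean(0),4),np.round(np.percentile(q,[2,98],0),3).tolist(),np.round(v,2))
bp(a);bp(b)
print('moved px',(np.abs(a['pixels'].astype(int)-b['pixels']).max(2)[230:360,240:360]>40).sum(),ctrl.get_obs()['ee_pos'],ctrl.get_obs()['time_s'])
cv2.imwrite('pics/f9.png',b['pixels'][:,:,::-1])
E
```

```text
1343 [0.677  0.0033 0.1209] [[0.665, -0.04, 0.047], [0.687, 0.043, 0.212]] [ 0.97  0.23 -0.01]
1339 [0.677  0.0033 0.1206] [[0.665, -0.04, 0.047], [0.687, 0.043, 0.211]] [ 0.97  0.23 -0.01]
moved px 1 [ 0.52076487 -0.00669894  0.41446831] 26.5
```

View pics/f9.png

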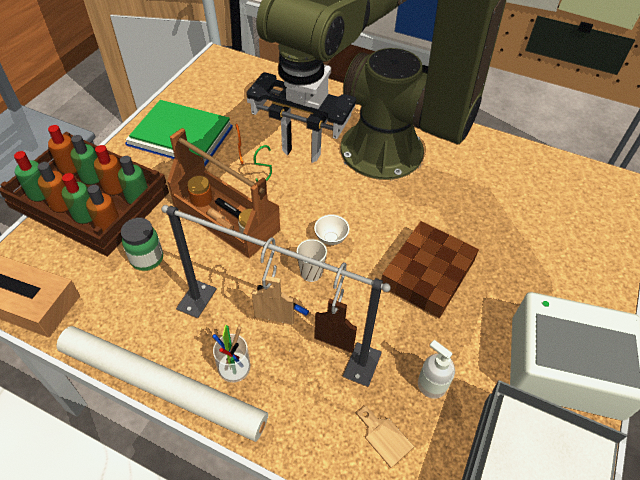

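The final view shows the beech board hanging still at (268,295) beside the dark one at (336,325). Everything else is in place and the arm is clear.

```bash
python3 -c "from station import ctrl;print(ctrl.hand_in())"
```

```text
the job is handed in; nothing more can be done
None
```

The beech board hangs at rest from the spare S-hook on the rail beside the dark board, about 40 mm clear of the bench, and the job was handed in at about 26.5 s; the judge's result was not shown.

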